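Close the end-cover retaining ring with sprung pliers and hold it

TASK

Turn the indexing table by its black knob one click anticlockwise (seen from above), so that it sits in its stop with the gap of the housing's retaining ring at the yellow pointer. Then pick up the sprung red-handled ring pliers from the tray, lower their tips outside the ring's two lugs and, without leaning on the cover, squeeze the lugs together until the gap between them is as wide as the white paint mark there (9 mm), never nearly shut. Finish while holding it steady at that gap, pliers still squeezed in the gripper; touch the ring only with the pliers and leave the other things on the bench where they are.

Things in the scene. Friction and masses are not known exactly. Their poses are not given: they have to be found in the camera images.
- index_base: Fixed green round base of the indexing table, 236 mm in diameter, 40 mm high, on the bench. Origin: centre of its underside, on the vertical turning axis. A small yellow pointer sits on its rim at its own -x side, 117 mm from the axis.
- index_table (a joint): Angle of the steel plate (216 mm wide, top 56 mm above the bench) with housing, cover, ring and knob on it: 0 at the start, positive anticlockwise from above. A sprung plunger holds it in stops 0.785 apart: about 7 N at the knob to leave a stop; past half way it pulls itself into the next one. At 0.785 the ring's gap faces the pointer (the base's own -x).
- knob (a point): Middle of the black upright knob on the plate, 18 mm in diameter, 42 mm tall: this point is 106 mm above the bench, knob top 122 mm, foot 80 mm, on a 12 mm stem; 92 mm from the turning axis. The housing's wall (140 mm high) is 29 mm inward from the knob's surface; tangentially it is free.
- ring_center (a point): On the turning axis at the ring's mid-height, 134 mm above the bench. Housing: grey cast cylinder 108 mm outside, 90 mm bore, its rim 140 mm above the bench. A nut and screw, 20 mm wide, rise in the middle of the cover to 138 mm above the bench.
- ring_gap (a point): Fixed to the plate: mid-point between the two lugs at rest, 33 mm from the turning axis, 134 mm above the bench. From ring_center to here is the direction in which the gap faces. The white paint mark (9 mm wide) lies on the cover beneath it and on the rim beside it.
- ring_left_lug (a point): Middle of the inner face of the ring's left lug (left for one who looks from the gap to the axis). Each lug is a flat 15 mm long (25 to 40 mm from the axis), 5 mm wide, 4 mm thick, its top 4 mm and its underside 8 mm below the housing rim; the outer faces are 26 mm apart at rest.
- ring_right_lug (a point): The same point of the other lug. The distance between the two points is the lug gap: 16 mm at rest, 9 mm wanted. A lug springs outwards with 2.6 N at rest, about 6 N at the wanted gap; each swings inward about the far side of the ring.
- ring_left: One half of the dark sprung retaining ring (90 mm across, 4 mm thick) lying in the housing's bore, with its lug. Origin at the back of the ring, at its side away from the gap.
- ring_right: The other half of the ring, likewise.
- end_cover: Aluminium cover in the bore beneath the ring; its face lies 17 mm below the housing rim, 123 mm above the bench. Turns with the plate.
- pliers: Ring pliers, red handles, 230 mm long, 0.24 kg, sprung open, lying level on the tray's rims at the start. Origin: on the rivet, at the underside; own x to the tips, y left, z up. Grip at x = -80 mm (centre of mass), z = 10 mm, closing along y: outer faces 60 mm apart there when open. This body is the lever with the left tip; squeezed by joint value d, the centreline points at its yaw + d/2.
- pliers_lever (a joint): Closing angle of the pliers: 0 open (tip centres 40 mm apart); 0.262 when tip centres are 23 mm apart (lug gap 9 mm), the handles' outer faces then being parallel and 38.6 mm apart; limit 0.36. 1 mm less handle span closes the tips by about 0.8 mm. Force at the handles: about 9 N to start closing, 17 N at 0.262, 22 N with the ring.
- tip_left (a point): Bottom end of the left tip, an upright pin 4 mm in diameter, 65 mm ahead of the rivet and (open) 20 mm left of the centreline, 30 mm below the handles' underside. Handles: flat-sided, 16 mm high, 11 mm thick, from 43 to 163 mm behind the rivet, diverging rearwards by 0.131 rad each when open.
- tip_right (a point): Bottom end of the right tip, 20 mm right of the centreline when open. In use both tips go down outside the lugs, the point midway between them 34 mm from the turning axis towards the gap (they creep some 4 mm to the axis when squeezed), their ends 11 mm below the housing rim (6 to 15 mm will do), the pliers' x pointing from gap to axis.
- parts_tray: Fixed open steel tray, 120 mm (its x, along the pliers) by 210 mm, 45 mm high, walls and floor 3 mm; origin under its centre. The pliers' rivet starts some 80 mm from its centre along its x, the tips hang outside it.
- oil_seal: Black rubber oil seal in the tray, 42 mm wide, 8 mm high; leave alone.
- bearing_race: Steel bearing race in the tray, 38 mm wide, 12 mm high; leave alone.
- socket: Steel socket standing on the bench, 31 mm wide, 38 mm high; leave alone.
- spanner: Spanner lying on the bench; leave alone.
- screwdriver: Orange screwdriver lying on the bench; leave alone.
- grease_jar: Yellow jar with blue lid, 64 mm wide, 70 mm high; leave alone.
- spray_can: Blue spray can with red cap, 66 mm wide, 190 mm high; leave alone.
Things that resemble listed ones, but are neither listed nor needed, are in the scene too. Leave any brown or turquoise look-alike of the parts_tray alone. Leave any turquoise look-alike of the pliers alone.

How it is judged:
On the way, in this order (a step that is already met when the one before it is completed fails the run):
1. the table is clicked round to the next stop, the ring's gap at the pointer (value of joint index_table between 0.715 and 0.855 rad and contact force between each of the arm, the fingers and index_base below 0.5 N), for 0.3 s.
2. the pliers are taken up out of the tray in the gripper (z of pliers in the frame of parts_tray above 0.07 m and contact force between the fingers and pliers above 2 N and contact force between pliers and parts_tray below 0.2 N), for 0.2 s.
At the end, for the whole second after the job is handed in: The plate rests in the next stop (0.785 rad, within 0.07), the lug gap is 9 mm within 2 mm, both lugs are pressed by the pliers alone, the pliers are gripped with over 5 N, steady, not leaning on the cover (under 2 N), and the arm touches no part of the table or ring (all of step 1 and distance between ring_left_lug and ring_right_lug between 0.007 and 0.011 m and contact force between pliers and ring_left above 1 N and contact force between pliers and ring_right above 1 N and contact force between the fingers and pliers above 5 N and contact force between pliers and end_cover below 2 N and velocity of joint pliers_lever between -0.05 and 0.05 rad/s and linear speed of pliers below 0.015 m/s); the arm keeps its last pose, push and grip.
It fails at once if the ring is squeezed nearly shut (lug gap under 5 mm) (distance between ring_left_lug and ring_right_lug below 0.005 m).
It fails at once if the robot itself touches the ring (contact force between any of the arm, the fingers and ring_left above 1 N or contact force between any of the arm, the fingers and ring_right above 1 N).
It fails at once if another thing on the bench is disturbed (moved more than 30 mm) (distance of any of oil_seal, bearing_race, socket, spanner, screwdriver, grease_jar, spray_can from where it was at the start of the episode above 0.03 m).
It also fails if it takes over 58 s, if anything falls off the work surface, if the arm or the gripper's body presses on something with over 40 N, if the wrist force passes 120 N, or if a joint passes its speed limit or range.

ROBOT

A 6-joint arm with a two-finger parallel gripper is mounted at the origin on the work surface. World frame = base frame: x ahead of the robot, y to its left, z up, the work surface at z = 0. Lengths are in m, angles in rad, forces in N, time in s.
With the tool pointing down it reaches from about 0.25 to 0.725 m from the base axis. Payload 4 kg.
Tool frame: the origin (TCP) lies midway between the tips of the shut fingers; the grasp point (between the pads) lies grip_point_offset behind it (grip_point_offset is the distance from the TCP to the grasp point, in m); z points along the fingers, y is the line along which they close (so a half turn about z gives the same grasp; the last joint's range is limited). The gripper opens to 85 mm and grips with 20 to 120 N. Pads are 22 mm wide; open, the fingers measure 114 mm over their backs; the gripper's body (76 mm by 85 mm) begins 54 mm behind the grasp point. The pads swing forward as they close: fully open they stand 13 mm farther back than shut.
Start: joints at [1.195, 0.241, 0.005, 1.335, 0, 1.571], TCP at [0.184, 0.465, 0.231] pointing down, gripper open.
Joint ranges: [-2.72, 2.72], [-1.05, 1.87], [-1.09, 1.28], [-1.99, 2.15], [-1.42, 1.44], [-3.14, 3.14]. Speed limits (rad/s): [2.79, 2.79, 3.14, 3.14, 3.14, 3.14].

INTERFACE

Orientations are given as a unit quaternion [x, y, z, w].
In Python, from workcell import * gives the robot as it stands. The module is installed in compiled form; this text tells all that it offers.
- The arm moves only by the tool arm_command, never from a script. Its arguments are lists of equal length, an entry for each row: "slide": the shift along the tool's x, y, z in cm, a list of three; "spin": the turn about the tool's z in degrees. A call has exactly 5 rows; each row is the pose to reach, as a shift and turn from the pose commanded when the call began, along the tool's axes at that moment; what a row does not reach only later rows make up. A row lasts 1/8 s, in which the tool goes at most 62.5 mm and 10.7 degrees, less where a joint would pass 70% of its speed; a pose out of reach is approached as far as the arm can. A call with a gripper value outside its range is refused whole. "jaw" is the finger opening in cm, from 0 to 8.54, set as the call begins (left out, the last holds). The fingers move at their own pace and stop on an object; the grip force is fixed at half the most. Time passes only in rows, so rows that repeat a pose let the fingers close, or fill a call up. It gives the time, the measured TCP pose, the force, the opening and the grip force at its end, in the units of the state.
- get_obs(): the state, without advancing time (a new reading comes with each control period).
- camera(name): name is "scene" or "top" or "wrist"; returns a dict with "pixels" (480x640x3 uint8, red, green, blue), "range_z" (480x640 float32, m along the optical axis (not along the pixel's ray), 0 where there is no reading), "intrinsics" (3x3 intrinsics, pixels), "rvec" (rotation vector, rad) and "tvec" (3), from world to camera coordinates, as OpenCV has them. Camera axes: x right, y down, z forward; pixel columns grow to the right and rows downward; lengths in m; the calibration is good to about 2 mm. A picture is of the moment at which its call begins.
- job_done(): hands the job in; it is judged then, once.
Trained networks look in a picture, given as the dict that the camera call returned (one of the last four; its "shot" number tells which), for a name from the list of things; names that differ only in an ending like _2 or _b are one class to them, and where a whole thing is asked for, a point or a joint stands for the part that bears it (a point fixed in the world has none). Each returns a list of dicts, best first, with "confidence" (0 to 1); they miss things now and then, are a little off and sometimes report something else, mostly with a low value. They report only what shows in the picture. A call takes as long as a camera call. They do not tell look-alikes from the thing itself.
- recognise(picture, thing): "centre" ([column, row] in pixels, amid what is visible of it).
- landmark_of(picture, thing): "centre" ([column, row] in pixels: a listed point, or the origin of a listed thing).
The state is a dict: "clock": time; "joint_pos": joint angles; "joint_vel": joint speeds; "tau": joint torques, N m; "eef_pos": TCP position; "tool_rot": TCP orientation; "ft_force": force on the tool from outside, world axes, zero at the start; "ft_torque": the same for the moment, N m; "grip_width": finger opening in m; "grasp_force": force on a finger pad.
Only numpy, scipy, OpenCV 4.12 (cv2) and the standard library are available. Lean on these libraries where they do the work, as an engineer would, in place of code of your own. Each camera call takes 0.05 s, during which the arm holds its last target. There are 200 camera calls.

## Working session

There is one attempt and no reset: what is moved stays moved. The work goes in short steps, Python scripts to look and compute and a tool call to move; the robot and the scene stay as the last step left them, time stands still between calls to the robot, and variables do not carry over. Pictures are saved under pics/ and viewed, at most 10 in all, crops included, and the job is handed in when it is done.

Besides the shell and the picture viewer there is one more tool, called by a JSON object that holds its "api" and its "payload". arm_command: Moves the arm, as the interface text tells. Its arguments: {"type":"object","properties":{"slide":{"type":"array","items":{"type":"array","items":{"type":"number"}}},"spin":{"type":"array","items":{"type":"number"}},"jaw":{"type":"number"}},"required":["slide","spin"]}

```bash
mkdir -p pics; cat > h.py <<'E'
from workcell import *
import numpy as np, cv2
from scipy.spatial.transform import Rotation as R
np.set_printoptions(precision=4,suppress=True)
def ray(p,uv):
    Rm=cv2.Rodrigues(np.array(p["rvec"],float))[0]; t=np.array(p["tvec"],float).ravel()
    d=Rm.T@np.linalg.inv(p["intrinsics"])@np.array([uv[0],uv[1],1.0]); return -Rm.T@t,d
def at_z(p,uv,z):
    o,d=ray(p,uv); return o+d*(z-o[2])/d[2]
def at_depth(p,uv):
    o,d=ray(p,uv); u,v=int(round(uv[0])),int(round(uv[1])); w=p["range_z"][v-1:v+2,u-1:u+2]; w=w[w>0]
    return o+d*np.median(w) if len(w) else None
def proj(p,X):
    return cv2.projectPoints(np.array(X,float).reshape(-1,3),np.array(p["rvec"],float),np.array(p["tvec"],float),np.array(p["intrinsics"],float),None)[0].reshape(-1,2)
def save(p,n): cv2.imwrite("pics/"+n+".png",p["pixels"][:,:,::-1])
def st():
    o=get_obs(); print({k:np.round(o[k],4) for k in("clock","eef_pos","tool_rot","ft_force","grip_width","grasp_force","joint_pos")}); 
    print("axes\n",R.from_quat(o["tool_rot"]).as_matrix()); return o
E
cat > a.py <<'E'
from h import *
st()
Z=dict(index_base=0,knob=.106,ring_center=.134,ring_gap=.134,ring_left_lug=.134,ring_right_lug=.134,pliers=.045,tip_left=.015,tip_right=.015,parts_tray=0)
for c in("top","scene"):
    p=camera(c); save(p,c+"0"); print(c,ray(p,(320,240))[0])
    for k,z in Z.items():
        for r in landmark_of(p,k)[:3]: print(k,np.round(r["centre"],1),round(r["confidence"],2),at_z(p,r["centre"],z))
E
python3 a.py
```

```text
{'clock': np.float64(0.0), 'eef_pos': array([0.1833, 0.4645, 0.2304]), 'tool_rot': array([ 0.1868,  0.9824, -0.001 , -0.0002]), 'ft_force': array([ 0.0567, -0.5733, -0.006 ]), 'grip_width': np.float64(0.0856), 'grasp_force': np.float64(0.0), 'joint_pos': array([1.195 , 0.2414, 0.0037, 1.3352, 0.    , 1.5708])}
axes
 [[-0.9302  0.367  -0.0008]
 [ 0.367   0.9302 -0.0019]
 [ 0.     -0.0021 -1.    ]]
top [ 0.2937 -0.0824  1.4249]
index_base [221.3 224.3] 0.95 [0.6078 0.199  0.    ]
knob [187.5 242.3] 0.62 [0.5402 0.2577 0.106 ]
knob [372.3 222. ] 0.53 [ 0.5902 -0.1867  0.106 ]
ring_center [213.3 218.6] 0.8 [0.5921 0.192  0.134 ]
ring_center [371.3 223.2] 0.41 [ 0.581 -0.182  0.134]
ring_gap [215.3 228.2] 0.74 [0.5688 0.1863 0.134 ]
ring_gap [347.6 213.9] 0.72 [ 0.6036 -0.1262  0.134 ]
ring_gap [136.6 205.4] 0.56 [0.6243 0.3759 0.134 ]
ring_left_lug [213.  226.1] 0.5 [0.5739 0.192  0.134 ]
ring_right_lug [347.5 209.5] 0.74 [ 0.6143 -0.126   0.134 ]
ring_right_lug [218.4 228.2] 0.58 [0.5689 0.179  0.134 ]
pliers [196.3 341.4] 0.86 [0.3064 0.2405 0.045 ]
pliers [375.1 220.5] 0.78 [ 0.6078 -
[... 723 characters left out ...]
0.134 ]
ring_gap [386.2 325.3] 0.58 [0.5724 0.1912 0.134 ]
ring_left_lug [390.9 327.1] 0.41 [0.5689 0.2003 0.134 ]
ring_right_lug [381.7 321.4] 0.45 [0.5719 0.1791 0.134 ]
pliers [472.  307.8] 0.86 [0.338  0.2608 0.045 ]
pliers [256.7 257.3] 0.66 [ 0.5961 -0.188   0.045 ]
pliers [369.4 352. ] 0.21 [0.5937 0.1783 0.045 ]
tip_left [455.7 330.5] 0.97 [0.3942 0.2638 0.015 ]
tip_left [253.5 290.7] 0.83 [ 0.6538 -0.1321  0.015 ]
tip_right [441.1 318.2] 0.8 [0.3907 0.2214 0.015 ]
tip_right [240.  287.9] 0.59 [ 0.672  -0.1607  0.015 ]
parts_tray [185.9 183.1] 0.79 [ 0.5362 -0.598   0.    ]
parts_tray [328.9 198.8] 0.77 [ 0.2712 -0.2586  0.    ]
parts_tray [272.1 247.7] 0.61 [ 0.5206 -0.2209  0.    ]
```

View pics/top0.png

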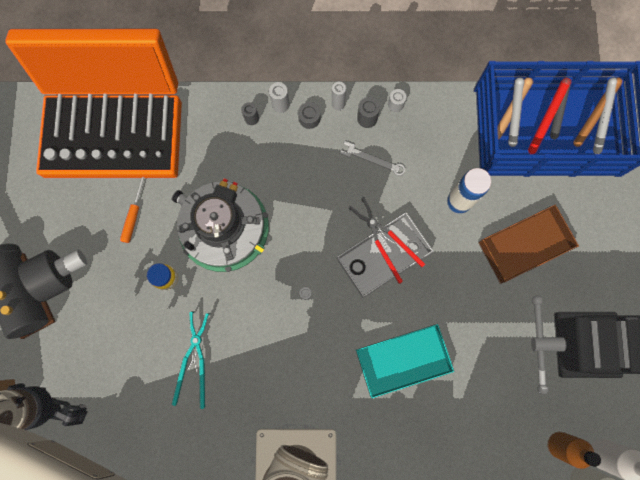

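View pics/scene0.png

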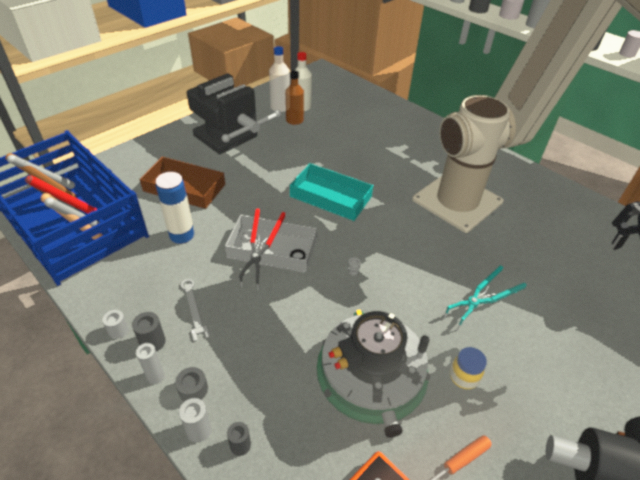

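The top view shows the table at (221,224) with the yellow pointer at (260,249). The red pliers lie on the grey tray at (375,221). There are two candidates for the knob, (191,245) and (178,197), so I'll zoom in.

```bash
cat > b.py <<'E'
from h import *
a=cv2.imread("pics/top0.png")[170:285,165:280]; b=cv2.imread("pics/scene0.png")[295:445,305:455]
c=cv2.imread("pics/top0.png")[185:300,325:440]
cv2.imwrite("pics/crop1.png",np.hstack([cv2.resize(a,(400,400),interpolation=2),cv2.resize(b,(400,400),interpolation=2)]))
p=camera("top")
for n,uv,z in[("cand1",(178,197),.122),("cand2",(191,245),.122),("pointer",(260,249),.04)]: print(n,at_z(p,uv,z),at_depth(p,uv))
E
python3 b.py
```

```text
cand1 [0.6482 0.2817 0.122 ] [0.6721 0.3062 0.0341]
cand2 [0.5307 0.245  0.122 ] [0.5324 0.2473 0.1126]
pointer [0.5354 0.0914 0.04  ] [0.535  0.091  0.0428]
```

View pics/crop1.png

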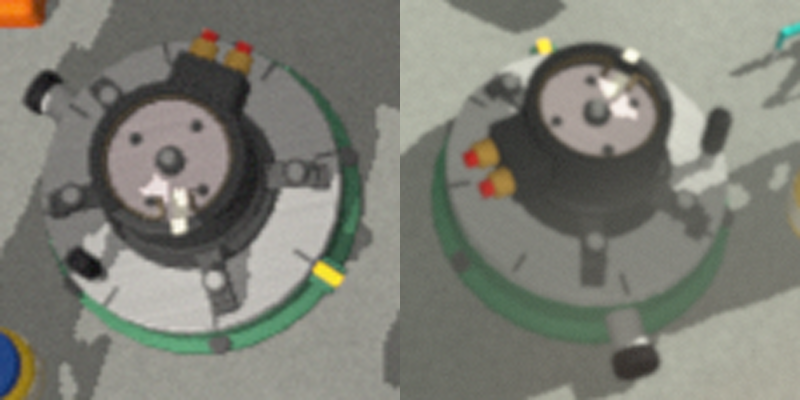

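The knob is the black one at about (189,245). The one at (178,197) is the plunger on the base. I'll move towards the table for a wrist view.

{"api": "arm_command", "payload": {"slide": [[-5, -1, -2], [-11, -2, -5], [-17, -3, -8], [-23, -4.5, -8], [-29, -5.5, -8]], "spin": [2, 5, 8, 10, 12], "jaw": 4}}

```text
clock: 1.78
eef_pos: [0.4286, 0.3104, 0.3124]
tool_rot: [0.289, 0.957, 0.001, 0.001]
ft_force: [-0.1, -0.0, -0.4]
grip_width: 0.0399
grasp_force: 0.0
```

```bash
cat > c.py <<'E'
from h import *
import sys
st(); print("gpo",grip_point_offset if "grip_point_offset" in globals() else None)
p=camera("wrist"); save(p,"w1"); print(ray(p,(320,240)))
for k,z in dict(index_base=0,knob=.106,ring_center=.134,ring_gap=.134,ring_left_lug=.134,ring_right_lug=.134).items():
    for r in landmark_of(p,k)[:2]: print(k,np.round(r["centre"],1),round(r["confidence"],2),at_z(p,r["centre"],z))
E
python3 c.py
```

```text
{'clock': np.float64(1.775), 'eef_pos': array([0.4286, 0.3104, 0.3124]), 'tool_rot': array([0.2888, 0.9574, 0.001 , 0.0007]), 'ft_force': array([-0.1213, -0.0045, -0.4324]), 'grip_width': np.float64(0.0399), 'grasp_force': np.float64(0.0), 'joint_pos': array([0.6267, 0.2808, 0.2669, 1.5545, 0.0002, 1.2127])}
axes
 [[-0.8332  0.553   0.0019]
 [ 0.553   0.8332  0.0016]
 [-0.0007  0.0024 -1.    ]]
gpo 0.0187
(array([0.3653, 0.3526, 0.4547]), array([ 0.2412, -0.1606, -0.9571]))
index_base [317.9 330.7] 0.64 [0.59   0.1996 0.    ]
knob [334.3 314. ] 0.79 [0.5305 0.2611 0.106 ]
ring_center [320.5 402.3] 0.95 [0.5974 0.1989 0.134 ]
ring_center [335.2 315.2] 0.22 [0.5189 0.2685 0.134 ]
ring_gap [296.1 388.9] 0.66 [0.5689 0.187  0.134 ]
ring_left_lug [301.4 379.9] 0.76 [0.5627 0.198  0.134 ]
ring_left_lug [318.4 336.2] 0.46 [0.5293 0.2416 0.134 ]
ring_right_lug [290.8 390. ] 0.64 [0.5669 0.1815 0.134 ]
ring_right_lug [322.3 407.1] 0.16 [0.6037 0.1971 0.134 ]
```

View pics/w1.png

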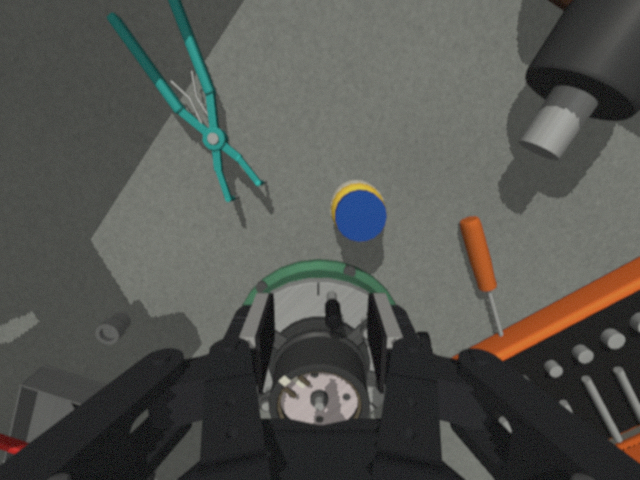

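The wrist view shows the knob at (334,313), and the ring, nut and white mark at about (320,400). The calibrated depth should give a more accurate fix.

```bash
cat > d.py <<'E'
from h import *
from scipy.optimize import least_squares
def cloud(p):
    v,u=np.mgrid[0:480,0:640]; d=p["range_z"]; Rm=cv2.Rodrigues(np.array(p["rvec"],float))[0]; t=np.array(p["tvec"],float).ravel()
    P=np.stack([u,v,np.ones_like(u)],-1)@np.linalg.inv(p["intrinsics"]).T*d[...,None]
    W=(P-t)@Rm; return W[d>0],p["pixels"][d>0].astype(int)
if __name__=="__main__":
  for c in("wrist","top","scene"):
    p=camera(c);W,C=cloud(p); a=np.array([.599,.198])
    r=np.hypot(*(W[:,:2]-a).T)
    m=(r<.075)&(W[:,2]>.137)&(W[:,2]<.146)
    if m.sum()>20:
        A=W[m]; out=A[np.hypot(*(A[:,:2]-a).T)>.03]
        s=least_squares(lambda q:np.clip(np.abs(np.hypot(*(out[:,:2]-q[:2]).T)-.0495)-.0045,0,None),[.599,.198]); print(c,"rim n",len(out),s.x,"z",np.median(out[:,2]),"bbox",(out.min(0)+out.max(0))/2, np.ptp(out,axis=0))
    m=(r<.112)&(r>.075)&(W[:,2]>.085)&(W[:,2]<.127)&(C.max(1)<70)
    K=W[m]; print("knob n",len(K)); 
    if len(K):
        print(K.mean(0),K.min(0),K.max(0)); T=K[K[:,2]>K[:,2].max()-.004]; print(" top",len(T),T.mean(0))
    y=(r<.14)&(r>.1)&(W[:,2]>.03)&(C[:,0]>150)&(C[:,2]<90)&(C[:,1]>120); print("pointer",y.sum(),W[y].mean(0) if y.any() else"")
E
python3 d.py
```

```text
wrist rim n 1254 [0.5984 0.1962] z 0.13915067373730022 bbox [0.5882 0.1991 0.1392] [0.0897 0.1022 0.0044]
knob n 425
[0.5285 0.2608 0.1116] [0.5211 0.2461 0.0855] [0.6601 0.2678 0.1232]
 top 189 [0.53   0.2593 0.121 ]
pointer 0 
top rim n 453 [0.6005 0.1933] z 0.1396091254596228 bbox [0.6001 0.1935 0.1414] [0.1077 0.1066 0.0088]
knob n 86
[0.5889 0.2126 0.1155] [0.5244 0.1456 0.089 ] [0.6778 0.26   0.1268]
 top 27 [0.6378 0.1874 0.1245]
pointer 38 [0.537  0.0944 0.042 ]
scene rim n 600 [0.601  0.1972] z 0.13910295821183694 bbox [0.5992 0.1971 0.1402] [0.1086 0.1073 0.0064]
knob n 112
[0.6454 0.1926 0.1192] [0.5324 0.1514 0.0959] [0.6794 0.2603 0.1269]
 top 40 [0.6634 0.1777 0.1244]
pointer 11 [0.5329 0.092  0.0414]
```

{"api": "arm_command", "payload": {"slide": [[-6, 0.7, 0], [-11.4, 1.3, 0], [-11.4, 1.3, 3], [-11.4, 1.3, 7], [-11.4, 1.3, 11]], "spin": [4, 8, 8, 8, 8]}}

```text
clock: 2.9
eef_pos: [0.5287, 0.26, 0.2003]
tool_rot: [0.354, 0.935, 0.0, 0.0]
ft_force: [1.3, 0.0, 0.4]
grip_width: 0.0402
grasp_force: 0.0
```

```bash
python3 -c "
from d import *
o=st(); p=camera('wrist'); W,C=cloud(p); r=np.hypot(*(W[:,:2]-[.6,.196]).T)
K=W[(r<.112)&(r>.075)&(W[:,2]>.112)&(W[:,2]<.127)&(C.max(1)<70)&(np.hypot(*(W[:,:2]-[.531,.258]).T)<.03)]
print(len(K), K.mean(0) if len(K) else '', K.min(0),K.max(0))"
```

```text
{'clock': np.float64(2.9), 'eef_pos': array([0.5287, 0.26  , 0.2003]), 'tool_rot': array([0.3539, 0.9353, 0.0003, 0.0003]), 'ft_force': array([1.2663, 0.0318, 0.3889]), 'grip_width': np.float64(0.0402), 'grasp_force': np.float64(0.0), 'joint_pos': array([0.4571, 0.4317, 0.1962, 1.3345, 0.    , 1.1805])}
axes
 [[-0.7495  0.662   0.0007]
 [ 0.662   0.7495  0.0004]
 [-0.0003  0.0008 -1.    ]]
603 [0.5298 0.26   0.1205] [0.5219 0.2502 0.1122] [0.5393 0.2678 0.1235]
```

{"api": "arm_command", "payload": {"slide": [[0, 0, 4], [0, 0, 8], [0, 0, 10.2], [0, 0, 10.2], [0, -0.8, 10.2]], "spin": [0, 0, 0, 0, -5]}}

```text
clock: 3.58
eef_pos: [0.5246, 0.2545, 0.1009]
tool_rot: [0.312, 0.95, 0.001, 0.001]
ft_force: [0.2, -0.7, 1.1]
grip_width: 0.04
grasp_force: 0.0
```

{"api": "arm_command", "payload": {"slide": [[-0.1, -1.3, 0], [-0.35, -2.55, 0], [-0.8, -3.75, 0], [-1.4, -4.9, 0], [-2.15, -5.95, 0]], "spin": [-8, -16, -24, -32, -40]}}

```text
clock: 4.2
eef_pos: [0.5056, 0.1956, 0.102]
tool_rot: [-0.034, 0.999, 0.003, 0.001]
ft_force: [-2.8, 3.1, 1.6]
grip_width: 0.0402
grasp_force: 1.6
```

```bash
cat > e.py <<'E'
from d import *
st(); 
for c in("top","scene"):
    p=camera(c)
    if c=="scene": save(p,"s2")
    for k,z in dict(knob=.106,ring_gap=.134,ring_left_lug=.134,ring_right_lug=.134).items():
        for r in landmark_of(p,k)[:2]: print(c,k,np.round(r["centre"],1),round(r["confidence"],2),at_z(p,r["centre"],z))
E
python3 e.py
```

```text
{'clock': np.float64(4.2), 'eef_pos': array([0.5056, 0.1956, 0.102 ]), 'tool_rot': array([-0.0344,  0.9994,  0.0026,  0.0008]), 'ft_force': array([-2.7934,  3.0697,  1.6318]), 'grip_width': np.float64(0.0402), 'grasp_force': np.float64(1.5866), 'joint_pos': array([ 0.3667,  0.4097, -0.1068,  1.051 ,  0.0044,  0.2979])}
axes
 [[-0.9976 -0.0687  0.0015]
 [-0.0687  0.9976  0.0053]
 [-0.0018  0.0052 -1.    ]]
top knob [205.4 255.5] 0.73 [0.5081 0.2133 0.106 ]
top ring_gap [227.  225.9] 0.79 [0.5744 0.1589 0.134 ]
top ring_left_lug [219.6 225.6] 0.44 [0.5751 0.1764 0.134 ]
top ring_right_lug [224.4 220.8] 0.68 [0.5868 0.1655 0.134 ]
top ring_right_lug [214.4 216.4] 0.26 [0.5974 0.1896 0.134 ]
scene knob [405.9 317. ] 0.77 [0.5093 0.1956 0.106 ]
scene ring_gap [372.8 320.8] 0.65 [0.5837 0.1662 0.134 ]
scene ring_gap [374.9 358.9] 0.52 [0.6453 0.2254 0.134 ]
scene ring_left_lug [377.8 320.2] 0.65 [0.5753 0.172  0.134 ]
scene ring_right_lug [370.6 320.2] 0.66 [0.5858 0.1622 0.134 ]
scene ring_right_lug [378.8 320.3] 0.44 [0.5741 0.1735 0.134 ]
```

Clicked round: the gap now faces about -121°, towards the pointer. Lift clear.

{"api": "arm_command", "payload": {"slide": [[0, 0.3, 0], [0, 0.3, -3], [0, 0.3, -8], [0, 0.3, -14], [0, -4, -19]], "spin": [0, 0, 0, 0, 0], "jaw": 8.5}}

```text
clock: 5.32
eef_pos: [0.5082, 0.1566, 0.2889]
tool_rot: [-0.032, 0.999, 0.001, 0.001]
ft_force: [0.7, 0.5, -0.5]
grip_width: 0.0852
grasp_force: 0.0
```

```bash
cat > f.py <<'E'
from d import *
st()
for c in("top","scene","wrist"):
    p=camera(c); W,C=cloud(p)
    for k,z in dict(ring_gap=.134,pliers=.045,tip_left=.015,tip_right=.015,parts_tray=0).items():
        for r in landmark_of(p,k)[:2]: print(c,k,np.round(r["centre"],1),round(r["confidence"],2),at_z(p,r["centre"],z))
    m=(C[:,0]>130)&(C[:,1]<60)&(C[:,2]<60)&(W[:,2]>.04)&(W[:,2]<.085)&(np.hypot(*(W[:,:2]-[.54,-.24]).T)<.16)
    H=W[m]; print(c,"red",len(H))
    if len(H)>15:
        _,lab,cen=cv2.kmeans(H[:,:2].astype(np.float32),2,None,(3,50,1e-5),5,cv2.KMEANS_PP_CENTERS); print(cen,np.median(H[:,2]),H[:,2].max())
        for i in(0,1):
            Q=H[lab.ravel()==i][:,:2]; v=np.linalg.svd(Q-Q.mean(0))[2][0]; s=(Q-Q.mean(0))@v; print(i,len(Q),np.degrees(np.arctan2(v[1],v[0])),"ends",Q.mean(0)+v*s.min(),Q.mean(0)+v*s.max())
E
python3 f.py
```

```text
{'clock': np.float64(5.325), 'eef_pos': array([0.5082, 0.1566, 0.2889]), 'tool_rot': array([-0.0323,  0.9995,  0.0006,  0.0011]), 'ft_force': array([ 0.6659,  0.4838, -0.4641]), 'grip_width': np.float64(0.0852), 'grasp_force': np.float64(0.0), 'joint_pos': array([0.2986, 0.2875, 0.2161, 1.4971, 0.0005, 0.2339])}
axes
 [[-0.9979 -0.0646  0.0021]
 [-0.0646  0.9979  0.0012]
 [-0.0021  0.001  -1.    ]]
top ring_gap [226.6 221.7] 0.55 [0.5846 0.1602 0.134 ]
top pliers [373.3 222.5] 0.86 [ 0.6026 -0.194   0.045 ]
top tip_left [349.3 212.3] 0.64 [ 0.6364 -0.1347  0.015 ]
top tip_right [363.6 204.4] 0.59 [ 0.6575 -0.1719  0.015 ]
top tip_right [306.4 294.3] 0.2 [ 0.4239 -0.0252  0.015 ]
top parts_tray [524.7 246.8] 0.94 [ 0.5485 -0.5878  0.    ]
top parts_tray [401.7 359.4] 0.85 [ 0.2632 -0.2635  0.    ]
top red 352
[[ 0.4963 -0.2704]
 [ 0.5406 -0.2312]] 0.059695896045473255 0.06860247618623308
0 187 126.88118997046737 ends [ 0.5177 -0.299 ] [ 0.4714 -0.2373]
1 165 140.6073329192493 ends [ 0.5642 -0.2505] [ 0.5123 -0.2079]
scene ring_gap [373.8 321.2] 0.57 [0.583  0.1681 0.134 ]
scene ring_g
[... 578 characters left out ...]
14325854556 0.06339717039811973
0 93 125.04440265514977 ends [ 0.5158 -0.2963] [ 0.4719 -0.2337]
1 98 122.53009284264098 ends [ 0.558  -0.2571] [ 0.5251 -0.2054]
wrist ring_gap [329.5 305.4] 0.56 [0.5807 0.1685 0.134 ]
wrist pliers [ 14.5 265.4] 0.92 [ 0.5978 -0.1836  0.045 ]
wrist pliers [427.    5.4] 0.89 [0.316  0.2422 0.045 ]
wrist tip_left [422.9  88. ] 0.97 [0.3824 0.2562 0.015 ]
wrist tip_left [ 85.2 290.2] 0.79 [ 0.6386 -0.1284  0.015 ]
wrist tip_right [386.   79.6] 0.82 [0.3767 0.2165 0.015 ]
wrist tip_right [ 60.2 302.2] 0.81 [ 0.6571 -0.1617  0.015 ]
wrist parts_tray [  1.6 187.9] 0.78 [ 0.5194 -0.2203  0.    ]
wrist parts_tray [523.8 321.1] 0.32 [0.6553 0.4336 0.    ]
wrist red 0
```

{"api": "arm_command", "payload": {"slide": [[0, -5.5, 0], [0, -11.5, 0], [0, -17.5, 0], [0, -23.5, 0], [0, -29.5, 0]], "spin": [-7, -14, -21, -28, -34]}}

```text
clock: 6.85
eef_pos: [0.5257, -0.1414, 0.2869]
tool_rot: [-0.323, 0.946, -0.0, 0.0]
ft_force: [1.5, 0.6, 0.7]
grip_width: 0.0852
grasp_force: 0.0
```

```bash
cat > g.py <<'E'
from d import *
import sys
o=st(); p=camera("wrist"); save(p,sys.argv[1]); W,C=cloud(p)
for k,z in dict(pliers=.045,tip_left=.015,tip_right=.015,parts_tray=0).items():
    for r in landmark_of(p,k)[:2]: print(k,np.round(r["centre"],1),round(r["confidence"],2),at_z(p,r["centre"],z))
m=(C[:,0]>110)&(C[:,1]<60)&(C[:,2]<60)&(W[:,2]>.035)&(W[:,2]<.085)
H=W[m]; print(len(H),"z med/max",np.median(H[:,2]),H[:,2].max())
yaw=np.radians(37.5); ax=np.array([np.cos(yaw),np.sin(yaw)]); lt=np.array([-ax[1],ax[0]])
q=(H[:,:2]-[.6,-.188])
for a in np.arange(-.16,-.03,.01):
    s=q[np.abs(q@ax-a)<.004]@lt
    if len(s)>4: print("x %.3f  y %.4f..%.4f mid %.4f"%(a,s.min(),s.max(),(s.min()+s.max())/2))
E
python3 g.py w3
```

```text
{'clock': np.float64(6.85), 'eef_pos': array([ 0.5257, -0.1414,  0.2869]), 'tool_rot': array([-0.3229,  0.9464, -0.0002,  0.0004]), 'ft_force': array([1.4922, 0.5952, 0.6717]), 'grip_width': np.float64(0.0852), 'grasp_force': np.float64(0.0), 'joint_pos': array([-0.2629,  0.3153,  0.2492,  1.5039,  0.0002, -0.9205])}
axes
 [[-0.7915 -0.6112  0.0008]
 [-0.6112  0.7915 -0.0001]
 [-0.0006 -0.0006 -1.    ]]
pliers [245.9 232.4] 0.93 [ 0.6008 -0.1857  0.045 ]
pliers [619.9 369.3] 0.7 [0.4632 0.2809 0.045 ]
tip_left [271.5 275.8] 0.7 [ 0.638  -0.1296  0.015 ]
tip_left [634.3 298.6] 0.48 [0.3851 0.2482 0.015 ]
tip_right [236. 275.] 0.87 [ 0.6637 -0.1647  0.015 ]
tip_right [616.7 276.1] 0.67 [0.379  0.2064 0.015 ]
parts_tray [267.7 152. ] 0.62 [ 0.5219 -0.2198  0.    ]
2850 z med/max 0.05917033604299121 0.06319038709536033
x -0.160  y -0.0359..0.0426 mid 0.0034
x -0.150  y -0.0362..0.0412 mid 0.0025
x -0.140  y -0.0339..0.0399 mid 0.0030
x -0.130  y -0.0324..0.0386 mid 0.0031
x -0.120  y -0.0313..0.0385 mid 0.0036
x -0.110  y -0.0300..0.0375 mid 0.0037
x -0.100  y -0.0283..0.0358 mid 0.0038
x -0.090  y -0.0272..0.0342 mid 0.0035
x -0.080  y -0.0259..0.0327 mid 0.0034
x -0.070  y -0.0251..0.0311 mid 0.0030
x -0.060  y -0.0238..0.0297 mid 0.0029
x -0.050  y -0.0224..0.0283 mid 0.0030
x -0.040  y -0.0191..0.0249 mid 0.0029
```

View pics/w3.png

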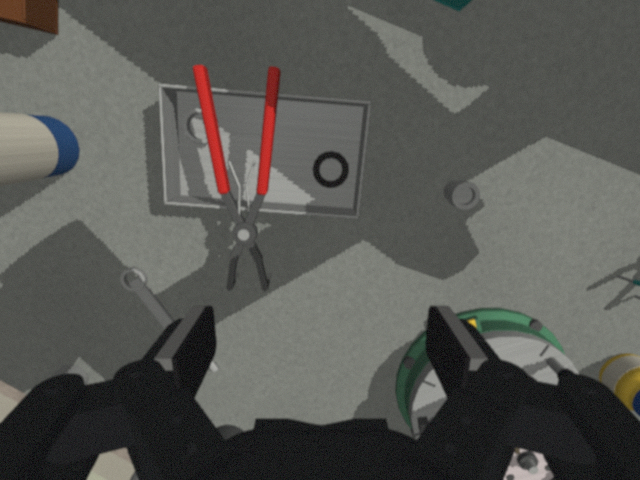

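{"api": "arm_command", "payload": {"slide": [[2.4, -4, 0], [4.8, -7.9, 2], [4.8, -7.9, 8], [4.8, -7.9, 13], [4.8, -7.9, 17]], "spin": [0, 0, 0, 0, 0]}}

```text
clock: 7.72
eef_pos: [0.5353, -0.2292, 0.1146]
tool_rot: [-0.322, 0.947, 0.001, -0.001]
ft_force: [-0.2, -0.2, -0.0]
grip_width: 0.0851
grasp_force: 0.0
```

```bash
python3 g.py w4 | grep -v -E "tip|tray"
```

```text
{'clock': np.float64(7.725), 'eef_pos': array([ 0.5353, -0.2292,  0.1146]), 'tool_rot': array([-0.3223,  0.9466,  0.0007, -0.0006]), 'ft_force': array([-0.189 , -0.1767, -0.0167]), 'grip_width': np.float64(0.0851), 'grasp_force': np.float64(0.0), 'joint_pos': array([-0.4046,  0.4752,  0.0341,  1.1316,  0.0003, -1.061 ])}
axes
 [[-0.7922 -0.6102 -0.0016]
 [-0.6102  0.7922  0.001 ]
 [ 0.0007  0.0018 -1.    ]]
pliers [308.7 361.4] 0.87 [ 0.5989 -0.1889  0.045 ]
7809 z med/max 0.05939037949971945 0.06332873882562115
x -0.160  y -0.0369..0.0431 mid 0.0031
x -0.150  y -0.0358..0.0423 mid 0.0032
x -0.140  y -0.0344..0.0411 mid 0.0034
x -0.130  y -0.0334..0.0396 mid 0.0031
x -0.120  y -0.0318..0.0378 mid 0.0030
x -0.110  y -0.0308..0.0363 mid 0.0027
x -0.100  y -0.0297..0.0349 mid 0.0026
x -0.090  y -0.0281..0.0332 mid 0.0025
x -0.080  y -0.0269..0.0318 mid 0.0025
x -0.070  y -0.0261..0.0298 mid 0.0019
x -0.060  y -0.0246..0.0284 mid 0.0019
x -0.050  y -0.0241..0.0269 mid 0.0014
x -0.040  y -0.0220..0.0246 mid 0.0013
```

{"api": "arm_command", "payload": {"slide": [[0.2, -0.4, 2], [0.2, -0.4, 4], [0.2, -0.4, 6], [0.2, -0.4, 8.2], [0.2, -0.4, 8.2]], "spin": [0.5, 1, 1, 1, 1]}}

```text
clock: 8.6
eef_pos: [0.5371, -0.2356, 0.0356]
tool_rot: [-0.313, 0.95, -0.0, 0.0]
ft_force: [-0.2, -0.3, 0.2]
grip_width: 0.0848
grasp_force: 0.0
```

{"api": "arm_command", "payload": {"slide": [[0, 0, 0], [0, 0, 0], [0, 0, 0], [0, 0, 0], [0, 0, 0]], "spin": [0, 0, 0, 0, 0], "jaw": 5.4}}

```text
clock: 9.22
eef_pos: [0.5382, -0.2368, 0.0387]
tool_rot: [-0.313, 0.95, -0.002, 0.002]
ft_force: [-3.7, 0.3, 11.4]
grip_width: 0.0545
grasp_force: 14.3
```

{"api": "arm_command", "payload": {"slide": [[0, 0, -1], [0, 0, -3], [0, 0, -7], [0, 0, -12], [0, 0, -17]], "spin": [0, 0, 0, 0, 0]}}

```text
clock: 9.85
eef_pos: [0.5363, -0.2357, 0.2066]
tool_rot: [-0.313, 0.95, -0.0, -0.0]
ft_force: [0.2, -1.0, -2.2]
grip_width: 0.0539
grasp_force: 10.4
```

```bash
cat > k.py <<'E'
from d import *
import sys
o=st(); p=camera("wrist"); save(p,sys.argv[1]); W,C=cloud(p)
M=R.from_quat(o["tool_rot"]).as_matrix(); T=o["eef_pos"]
tool=(W-T)@M; 
m=(C[:,0]>100)&(C[:,1]<60)&(C[:,2]<60)&(np.abs(tool[:,2])<.05)&(np.abs(tool[:,1])<.06)
H=tool[m]; print(len(H),"tool z med/min",np.median(H[:,2]),H[:,2].min())
for a in np.arange(-.08,.1,.02):
    s=H[np.abs(H[:,0]-a)<.004]
    if len(s)>4: print("x %.3f  y %.4f..%.4f ztop %.4f"%(a,s[:,1].min(),s[:,1].max(),np.percentile(s[:,2],5)))
for k,off in dict(pliers=0,tip_left=.03,tip_right=.03).items():
    z=T[2]+.0187-.010-off+float(sys.argv[2] if len(sys.argv)>2 else 0)
    for r in landmark_of(p,k)[:1]:
        X=at_z(p,r["centre"],z); print(k,np.round(r["centre"],1),round(r["confidence"],2),X,"tool",(X-T)@M,"d",at_depth(p,r["centre"]))
E
python3 k.py w5
```

```text
{'clock': np.float64(9.85), 'eef_pos': array([ 0.5363, -0.2357,  0.2066]), 'tool_rot': array([-0.3129,  0.9498, -0.    , -0.    ]), 'ft_force': array([ 0.2445, -0.9951, -2.2233]), 'grip_width': np.float64(0.0539), 'grasp_force': np.float64(10.4495), 'joint_pos': array([-0.4141,  0.4228,  0.1989,  1.3469, -0.    , -1.0506])}
axes
 [[-0.8042 -0.5944 -0.    ]
 [-0.5944  0.8042 -0.    ]
 [ 0.      0.     -1.    ]]
18743 tool z med/min -0.02093345166444494 -0.02535700864677152
x -0.040  y -0.0186..0.0216 ztop -0.0175
x -0.020  y -0.0236..0.0253 ztop -0.0198
x 0.000  y -0.0251..0.0272 ztop -0.0206
x 0.020  y -0.0272..0.0290 ztop -0.0216
x 0.040  y -0.0291..0.0308 ztop -0.0225
x 0.060  y -0.0313..0.0317 ztop -0.0234
x 0.080  y -0.0331..0.0337 ztop -0.0240
```

View pics/w5.png

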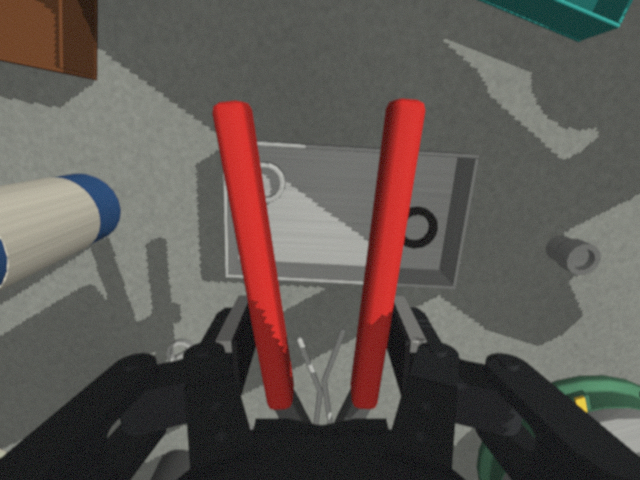

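The pliers are held square in the gripper and clear of the tray. They pitch slightly nose-down. I'll carry them above the ring.

{"api": "arm_command", "payload": {"slide": [[-1, 2, -1], [-3, 6, -2], [-6, 10, -3], [-8.5, 14, -3], [-11, 18, -3]], "spin": [-2, -6, -11, -16, -20]}}

```text
clock: 10.68
eef_pos: [0.5163, -0.0232, 0.2335]
tool_rot: [-0.475, 0.88, 0.001, -0.001]
ft_force: [-0.0, 0.0, -2.4]
grip_width: 0.0539
grasp_force: 10.4
```

```bash
cat > m.py <<'E'
from d import *
o=st(); A=np.array([.600,.1958]);g=np.radians(-121); G=A+.177*np.array([np.cos(g),np.sin(g)])
M=R.from_quat(o["tool_rot"]).as_matrix(); print("to go tool",M.T@(np.r_[G,.245]-o["eef_pos"]),"yaw",np.degrees(np.arctan2(M[1,1],M[0,1]))-90)
p=camera("wrist")
for k in("ring_center","ring_gap","ring_left_lug","ring_right_lug"):
    for r in landmark_of(p,k)[:1]: print(k,np.round(r["centre"],1),round(r["confidence"],2),at_z(p,r["centre"],.134))
E
python3 m.py
```

```text
{'clock': np.float64(10.675), 'eef_pos': array([ 0.5163, -0.0232,  0.2335]), 'tool_rot': array([-0.4748,  0.8801,  0.001 , -0.0012]), 'ft_force': array([-0.0046,  0.0492, -2.3902]), 'grip_width': np.float64(0.0539), 'grasp_force': np.float64(10.4453), 'joint_pos': array([-0.0452,  0.2756,  0.0572,  1.3555,  0.0005, -1.0347])}
axes
 [[-0.5491 -0.8357 -0.003 ]
 [-0.8357  0.5491  0.0007]
 [ 0.0011  0.0029 -1.    ]]
to go tool [-0.0521  0.0432 -0.0114] yaw 56.69357378264593
```

{"api": "arm_command", "payload": {"slide": [[-1, 1, 0], [-2.5, 2.2, 0.4], [-4, 3.4, 0.8], [-5.2, 4.3, 0.8], [-5.2, 4.3, 0.8]], "spin": [-0.5, -1, -2, -2.3, -2.3], "jaw": 5.6}}

```text
clock: 11.55
eef_pos: [0.5108, 0.0428, 0.2266]
tool_rot: [-0.492, 0.871, -0.0, -0.0]
ft_force: [0.7, -0.3, -2.5]
grip_width: 0.0561
grasp_force: 9.9
```

```bash
cat > n.py <<'E'
from d import *
import sys
o=st(); n=sys.argv[1]; M=R.from_quat(o["tool_rot"]).as_matrix()
ims=[]
for c in("scene","top"):
    p=camera(c); u,v=proj(p,[.585,.165,.14])[0].astype(int); print(c,u,v)
    s=36 if c=="scene" else 32
    ims.append(cv2.resize(p["pixels"][v-s:v+s,u-s:u+s,::-1],(400,400),interpolation=cv2.INTER_CUBIC))
    for k,z in dict(ring_center=.134,ring_gap=.134,ring_left_lug=.134,ring_right_lug=.134,tip_left=o["eef_pos"][2]-.033,tip_right=o["eef_pos"][2]-.033,pliers=o["eef_pos"][2]+.001).items():
        for r in landmark_of(p,k)[:2]:
            X=at_z(p,r["centre"],z)
            if np.hypot(*(X[:2]-[.59,.15]))<.12: print(c,k,np.round(r["centre"],1),round(r["confidence"],2),X,"tool",(X-o["eef_pos"])@M)
cv2.imwrite("pics/%s.png"%n,np.hstack(ims))
E
python3 n.py n1
```

```text
{'clock': np.float64(11.55), 'eef_pos': array([0.5108, 0.0428, 0.2266]), 'tool_rot': array([-0.4917,  0.8708, -0.    , -0.    ]), 'ft_force': array([ 0.7183, -0.3248, -2.4933]), 'grip_width': np.float64(0.0561), 'grasp_force': np.float64(9.9132), 'joint_pos': array([ 0.0836,  0.2676,  0.0285,  1.3317, -0.0001, -0.9445])}
axes
 [[-0.5164 -0.8563  0.    ]
 [-0.8563  0.5164 -0.0001]
 [ 0.0001 -0.0001 -1.    ]]
scene 372 319
scene ring_center [376.1 335.7] 0.98 [0.6052 0.1935 0.134 ] tool [-0.1779 -0.003   0.0926]
scene ring_center [378.1 323. ] 0.67 [0.58   0.1768 0.134 ] tool [-0.1505  0.01    0.0926]
scene ring_gap [374.2 320.5] 0.6 [0.5811 0.1676 0.134 ] tool [-0.1432  0.0043  0.0926]
scene ring_left_lug [375.1 323.8] 0.41 [0.5858 0.174  0.134 ] tool [-0.1511  0.0036  0.0926]
scene ring_right_lug [365.7 318.5] 0.48 [0.5899 0.1529 0.134 ] tool [-0.1351 -0.0108  0.0926]
scene tip_left [386.8 302.5] 0.73 [0.5692 0.18   0.1936] tool [-0.1477  0.0209  0.033 ]
scene tip_right [366.3 303.5] 0.76 [0.5994 0.1551 0.1936] tool [-0.142  -0.0178  0.033 ]
scene pliers [366.9 265.3] 0.67 [0.5516 0.1094 0.2276] tool [-0.0781 -0.0005 -0.001 ]
top 224 220
top ring_center [214.1 214.2] 0.56 [0.6028 0.1905 0.134 ] tool [-0.174  -0.0025  0.0926]
top ring_left_lug [214.3 251.2] 0.51 [0.5138 0.1866 0.134 ] tool [-0.1247  0.0718  0.0926]
top ring_right_lug [197.4 204.3] 0.25 [0.627  0.2312 0.134 ] tool [-0.2213 -0.0022  0.0926]
```

View pics/n1.png

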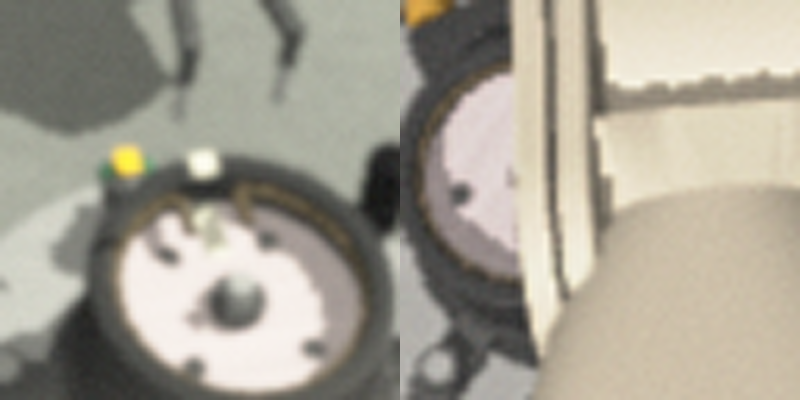

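The scene crop shows both tips, at (180,115) and (281,97), above the gap. The white marks are at (205,165) and (207,225) and the nut at (235,290). I'll compute all of these in the tool frame, plus the pitch from depth.

```bash
cat > q.py <<'E'
from d import *
o=get_obs(); M=R.from_quat(o["tool_rot"]).as_matrix();T=o["eef_pos"]
p=camera("scene")
f=lambda uv,z:(at_z(p,uv,z)-T)@M
for n,c,z in[("mark_rim",(205,165),.14),("mark_cover",(207,225),.123),("nut",(235,285),.138),("tipR",(180,116),T[2]-.033),("tipL",(281,98),T[2]-.033)]:
    uv=(336+c[0]*.18,283+c[1]*.18); print(n,np.round(uv,1),f(uv,z), "raw depth",[(X-T)@M for X in [at_depth(p,uv)] if X is not None])
W,C=cloud(p); t=(W-T)@M
b=(np.abs(t[:,1])<.05)&(np.abs(t[:,2])<.045)&(t[:,0]<.12)&(t[:,0]>-.17)
for a in np.arange(-.16,.1,.01):
    s=t[b&(np.abs(t[:,0]-a)<.005)]
    if len(s)>2: print("x %.2f n %d z top %.4f low %.4f  y %.4f..%.4f"%(a,len(s),np.percentile(s[:,2],10),s[:,2].max(),s[:,1].min(),s[:,1].max()))
E
python3 q.py
```

```text
mark_rim [372.9 312.7] [-0.1297  0.0067  0.0866] raw depth [array([-0.1298,  0.0066,  0.0866])]
mark_cover [373.3 323.5] [-0.1437  0.0049  0.1036] raw depth [array([-0.1444,  0.0046,  0.1026])]
nut [378.3 334.3] [-0.1793  0.0021  0.0886] raw depth [array([-0.1783,  0.0026,  0.0902])]
tipR [368.4 303.9] [-0.1448 -0.0131  0.033 ] raw depth [array([-0.0107,  0.0485,  0.2229])]
tipL [386.6 300.6] [-0.1445  0.0231  0.033 ] raw depth [array([-0.0068,  0.0957,  0.2279])]
x -0.15 n 79 z top -0.0100 low 0.0329  y -0.0194..0.0244
x -0.14 n 57 z top -0.0122 low 0.0287  y -0.0183..0.0225
x -0.13 n 40 z top -0.0127 low -0.0024  y -0.0167..0.0204
x -0.12 n 38 z top -0.0132 low -0.0057  y -0.0157..0.0200
x -0.11 n 54 z top -0.0135 low -0.0043  y -0.0145..0.0181
x -0.10 n 55 z top -0.0136 low -0.0061  y -0.0118..0.0153
x -0.09 n 68 z top -0.0181 low -0.0011  y -0.0099..0.0114
x -0.08 n 60 z top -0.0185 low -0.0017  y -0.0112..0.0142
x -0.07 n 35 z top -0.0171 low -0.0076  y -0.0108..0.0116
x -0.06 n 57 z top -0.0157 low -0.0039  y -0.0142..0.0148
x -0.05 n 55 z top -0.0151 low -0.0055  y -0.0172..0.0197
x -0.04 n 70 z top -0.0178 low -0.0031  y -0.0224..0.0222
x -0.03 n 67 z top -0.0193 low -0.0063  y -0.0239..0.0259
x -0.02 n 66 z top -0.0200 low -0.0045  y -0.0250..0.0258
x -0.01 n 229 z top -0.0387 low -0.0056  y -0.0425..0.0423
x 0.00 n 70 z top -0.0399 low -0.0008  y -0.0411..0.0310
x 0.01 n 45 z top -0.0326 low -0.0079  y -0.0407..0.0314
x 0.02 n 23 z top -0.0217 low -0.0081  y 0.0184..0.0302
x 0.03 n 25 z top -0.0224 low -0.0086  y 0.0200..0.0297
x 0.04 n 19 z top -0.0223 low -0.0096  y -0.0281..0.0320
x 0.05 n 15 z top -0.0228 low -0.0070  y -0.0315..0.0228
x 0.06 n 10 z top -0.0238 low -0.0198  y -0.0302..-0.0231
```

{"api": "arm_command", "payload": {"slide": [[0.1, 0.4, 0], [0.2, 0.9, 1], [0.2, 0.95, 2.5], [0.2, 0.95, 4.3], [0.2, 0.95, 4.3]], "spin": [1, 3, 3, 3, 3]}}

```text
clock: 13.02
eef_pos: [0.5002, 0.0445, 0.1817]
tool_rot: [-0.468, 0.884, 0.001, -0.002]
ft_force: [0.1, 0.2, -2.2]
grip_width: 0.056
grasp_force: 9.9
```

```bash
cat > r.py <<'E'
from d import *
import sys
o=get_obs(); M=R.from_quat(o["tool_rot"]).as_matrix();T=o["eef_pos"]
print(T,o["ft_force"],o["grip_width"],o["grasp_force"],np.degrees(np.arctan2(M[1,1],M[0,1]))-90)
p=camera("scene"); px=p["pixels"]; im=cv2.resize(px[285:345,342:412,::-1],(700,600),interpolation=cv2.INTER_CUBIC); cv2.imwrite("pics/%s.png"%sys.argv[1],im)
for k,z in dict(ring_center=.134,ring_gap=.134,ring_left_lug=.134,ring_right_lug=.134,tip_left=T[2]-.033,tip_right=T[2]-.033).items():
    for r in landmark_of(p,k)[:2]:
        X=at_z(p,r["centre"],z)
        if np.hypot(*(X[:2]-[.59,.16]))<.08: print(k,np.round(r["centre"],1),round(r["confidence"],2),"tool",(X-T)@M)
W,C=cloud(p); t=(W-T)@M
b=(np.abs(t[:,1])<.03)&(t[:,2]<.0345)&(t[:,2]>.018)&(t[:,0]<-.12)&(t[:,0]>-.17); s=t[b]
for g in(s[s[:,1]>0],s[s[:,1]<0]):
    if len(g): print("pin",len(g),g.mean(0),g.min(0),g.max(0))
f=lambda c,z:(at_z(p,(342+c[0]/10-.5,285+c[1]/10-.5),z)-T)@M
for a in sys.argv[2:]:
    c=[float(x) for x in a.split(",")]; print(a,f(c[:2],c[2]))
E
python3 r.py r1
```

```text
[0.5002 0.0445 0.1817] [ 0.1057  0.1719 -2.1982] 0.055987228183323426 9.915247885510325 55.78273336035514
ring_center [376.6 336. ] 0.65 tool [-0.1832 -0.0024  0.0472]
ring_gap [375.1 322.7] 0.6 tool [-0.1528  0.0026  0.0473]
ring_left_lug [377.9 321. ] 0.54 tool [-0.1497  0.0091  0.0473]
ring_right_lug [367.1 320.6] 0.62 tool [-0.1455 -0.0119  0.0472]
tip_left [380.2 314.5] 0.73 tool [-0.1452  0.0132  0.0326]
tip_right [364.9 314.9] 0.64 tool [-0.1415 -0.0168  0.0326]
tip_right [375.9 323.3] 0.63 tool [-0.1641 -0.0005  0.0326]
pin 7 [-0.1464  0.02    0.0252] [-0.1485  0.019   0.0181] [-0.144   0.0214  0.0318]
pin 8 [-0.1467 -0.0156  0.0244] [-0.1471 -0.0169  0.02  ] [-0.1461 -0.0141  0.0296]
```

View pics/r1.png

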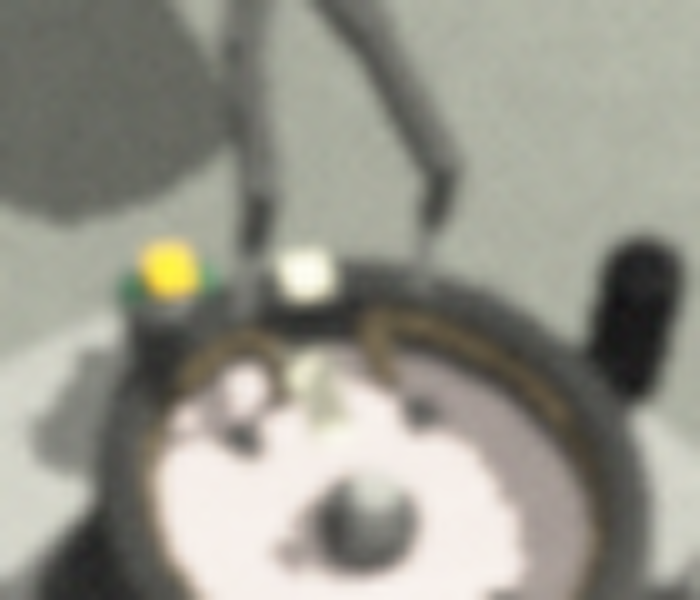

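Pins at about (245,300) and (422,283); rim mark at (307,275), cover mark at (315,385), lugs at about (275,370) and (380,350).

```bash
python3 r.py r1b 245,302,.1487 422,285,.1487 307,275,.14 315,385,.123 366,508,.138 378,350,.136 270,370,.136 | tail -7
```

```text
245,302,.1487 [-0.14   -0.0128  0.0357]
422,285,.1487 [-0.1413  0.0228  0.0357]
307,275,.14 [-0.1295  0.0035  0.0444]
315,385,.123 [-0.1441  0.0032  0.0614]
366,508,.138 [-0.1832  0.0015  0.0464]
378,350,.136 [-0.1465  0.014   0.0484]
270,370,.136 [-0.1479 -0.0084  0.0484]
```

```bash
cat > s.py <<'E'
from d import *
import sys
o=get_obs(); M=R.from_quat(o["tool_rot"]).as_matrix();T=o["eef_pos"]
print(T,o["clock"],o["ft_force"],o["grip_width"],o["grasp_force"],np.degrees(np.arctan2(M[1,1],M[0,1]))-90)
for _ in range(2):
    p=camera("scene"); W,C=cloud(p); t=(W-T)@M
    s=t[(np.abs(t[:,1])<.03)&(t[:,2]<.036)&(t[:,2]>.016)&(t[:,0]<-.13)&(t[:,0]>-.16)&(W[:,2]>.1435)]
    print("z",s[:,2].max() if len(s) else "")
    for g in(s[s[:,1]>0],s[s[:,1]<0]):
        if len(g): print("pin",len(g),g.mean(0),g.min(0),g.max(0))
    rr=np.hypot(*(W[:,:2]-[.6005,.1965]).T); L=t[(rr<.040)&(rr>.024)&(W[:,2]>.133)&(W[:,2]<.1385)&(np.abs(t[:,1])<.025)&(t[:,0]>-.165)]
    for g in(L[L[:,1]>.003],L[L[:,1]<.003]):
        if len(g): print("lug",len(g),g.mean(0),g.min(0),g.max(0))
    wm=W[(C.min(1)>185)&(np.abs(W[:,2]-.14)<.003)&(rr<.06)&(rr>.044)]; print("rimmark",len(wm),((wm-T)@M).mean(0) if len(wm) else "")
    m=[rr<.06]; 
    out=W[(np.abs(W[:,2]-.14)<.003)&(rr<.065)&(rr>.043)]
    q=cv2.fitEllipse(out[:,:2].astype(np.float32)*1000); print("rim",np.array(q[0])/1000)
E
python3 s.py
```

```text
[0.5018 0.0446 0.1837] 13.725 [ 0.3532  0.0643 -1.98  ] 0.05618984663310649 9.916614554822445 55.76774224006405
z 0.032919865706483205
pin 10 [-0.1456  0.0201  0.0259] [-0.1477  0.0188  0.0191] [-0.1437  0.0217  0.0329]
pin 9 [-0.1467 -0.0161  0.0242] [-0.1479 -0.0179  0.0164] [-0.1446 -0.0146  0.0316]
lug 13 [-0.1486  0.0141  0.0481] [-0.1558  0.012   0.0468] [-0.1429  0.0167  0.0504]
lug 16 [-0.15   -0.0064  0.0489] [-0.156  -0.0085  0.0471] [-0.1438 -0.0042  0.0504]
rimmark 13 [-0.1294  0.0033  0.0441]
rim [0.6    0.1968]
z 0.031021253103872985
pin 10 [-0.1456  0.0201  0.0259] [-0.1477  0.0191  0.0177] [-0.1432  0.0214  0.031 ]
pin 11 [-0.1464 -0.0158  0.0238] [-0.1481 -0.0175  0.0177] [-0.1447 -0.0134  0.0293]
lug 13 [-0.1498  0.0146  0.0483] [-0.1564  0.0117  0.0453] [-0.1445  0.017   0.0503]
lug 13 [-0.1485 -0.0068  0.0487] [-0.1542 -0.0092  0.0464] [-0.142 -0.004  0.05 ]
rimmark 14 [-0.1292  0.0032  0.0444]
rim [0.5997 0.1968]
```

Lateral error is only about 1.5 mm and the yaw is aligned. Nudge sideways and descend 2.1 cm.

{"api": "arm_command", "payload": {"slide": [[0, 0.15, 0], [-0.05, 0.15, 0.5], [-0.1, 0.15, 1], [-0.1, 0.15, 1.5], [-0.1, 0.15, 2.1]], "spin": [0, 0, 0, 0, 0]}}

```text
clock: 14.45
eef_pos: [0.501, 0.0463, 0.1621]
tool_rot: [-0.468, 0.884, 0.0, -0.0]
ft_force: [0.6, 0.2, -1.6]
grip_width: 0.0558
grasp_force: 9.9
```

{"api": "arm_command", "payload": {"slide": [[0, 0, 0], [0, 0, 0], [0, 0, 0], [0, 0, 0], [0, 0, 0]], "spin": [0, 0, 0, 0, 0]}}

```text
clock: 15.08
eef_pos: [0.5011, 0.0463, 0.1628]
tool_rot: [-0.468, 0.884, -0.0, 0.0]
ft_force: [-0.6, -0.1, -2.5]
grip_width: 0.0561
grasp_force: 9.9
```

```bash
cat > v.py <<'E'
from d import *
import sys
o=get_obs(); M=R.from_quat(o["tool_rot"]).as_matrix();T=o["eef_pos"]
print(T,o["clock"],o["ft_force"],o["grip_width"],o["grasp_force"])
for _ in range(2):
    p=camera("scene"); W,C=cloud(p); t=(W-T)@M
    rr=np.hypot(*(W[:,:2]-[.6,.1966]).T); L=t[(rr<.040)&(rr>.024)&(W[:,2]>.133)&(W[:,2]<.1385)&(np.abs(t[:,1])<.025)&(t[:,0]>-.165)]
    for g in(L[L[:,1]>.002],L[L[:,1]<.002]):
        if len(g): print("lug",len(g),g.mean(0),g.min(0),g.max(0))
    s=t[(np.abs(t[:,1])<.03)&(W[:,2]>.1435)&(t[:,0]<-.12)&(t[:,0]>-.16)&(t[:,2]>-.03)]
    for g in(s[s[:,1]>0],s[s[:,1]<0]):
        if len(g): print("tip lever",len(g),g.mean(0),g.min(0),g.max(0))
    for k in("ring_left_lug","ring_right_lug"):
        for r in landmark_of(p,k)[:1]: print(k,round(r["confidence"],2),(at_z(p,r["centre"],.134)-T)@M)
if len(sys.argv)>1: cv2.imwrite("pics/%s.png"%sys.argv[1],cv2.resize(p["pixels"][285:345,342:412,::-1],(700,600),interpolation=cv2.INTER_CUBIC))
E
python3 v.py v1
```

```text
[0.5011 0.0463 0.1628] 15.075 [-0.6153 -0.1172 -2.5275] 0.056070323000248175 9.912708504125476
lug 17 [-0.1477  0.0144  0.0274] [-0.1542  0.0102  0.0245] [-0.1428  0.0216  0.0292]
lug 17 [-0.1472 -0.0096  0.0276] [-0.1541 -0.0173  0.0244] [-0.142  -0.005   0.0295]
tip lever 84 [-0.138   0.018  -0.0059] [-0.1507  0.0035 -0.0144] [-0.1204  0.023   0.0192]
tip lever 73 [-0.1389 -0.0147 -0.0063] [-0.1502 -0.0193 -0.014 ] [-0.1205 -0.0084  0.0175]
ring_left_lug 0.61 [-0.147   0.0088  0.0288]
ring_right_lug 0.66 [-0.2495 -0.0264  0.0288]
lug 16 [-0.1463  0.0146  0.0279] [-0.1542  0.0105  0.0253] [-0.1418  0.0212  0.0296]
lug 20 [-0.1483 -0.0097  0.0273] [-0.1542 -0.0179  0.0245] [-0.1421 -0.0054  0.0296]
tip lever 83 [-0.138   0.0181 -0.0061] [-0.1504  0.0116 -0.0137] [-0.1204  0.0238  0.019 ]
tip lever 76 [-0.1384 -0.0146 -0.0065] [-0.15   -0.0193 -0.0147] [-0.1205 -0.0086  0.0186]
ring_left_lug 0.45 [-0.1494  0.0069  0.0288]
ring_right_lug 0.59 [-0.1436 -0.0117  0.0288]
```

View pics/v1.png

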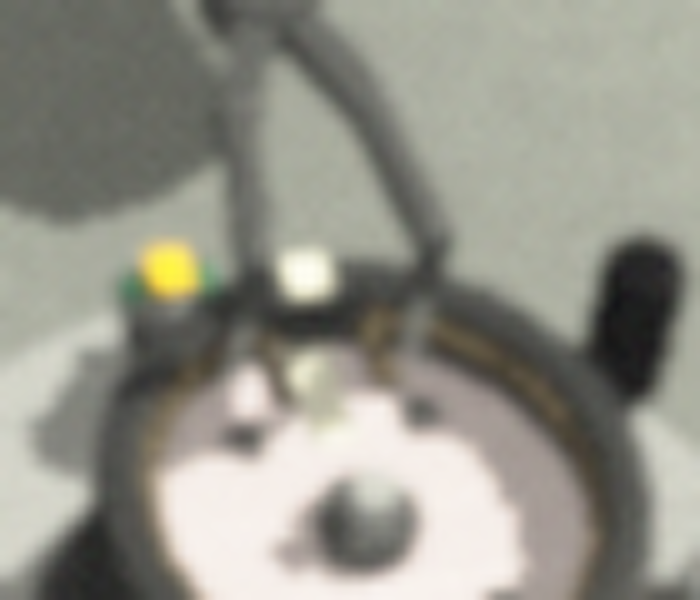

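Both pins sit outside the lugs, with no cover force. Squeeze in steps, raising slightly to offset the pad swing.

{"api": "arm_command", "payload": {"slide": [[0, 0, -0.05], [0, 0, -0.1], [0, 0, -0.1], [0, 0, -0.1], [0, 0, -0.1]], "spin": [0, 0, 0, 0, 0], "jaw": 4.9}}

```text
clock: 16.0
eef_pos: [0.501, 0.0463, 0.1636]
tool_rot: [-0.468, 0.884, -0.0, -0.0]
ft_force: [-0.5, -0.8, -3.0]
grip_width: 0.0492
grasp_force: 11.9
```

{"api": "arm_command", "payload": {"slide": [[0, 0, -0.05], [0, 0, -0.1], [0, 0, -0.1], [0, 0, -0.1], [0, 0, -0.1]], "spin": [0, 0, 0, 0, 0], "jaw": 4.4}}

```text
clock: 16.62
eef_pos: [0.5011, 0.0462, 0.1646]
tool_rot: [-0.468, 0.884, -0.0, -0.0]
ft_force: [0.5, -0.6, -3.3]
grip_width: 0.044
grasp_force: 16.0
```

```bash
python3 v.py
```

```text
[0.5011 0.0462 0.1646] 16.625 [ 0.5033 -0.5789 -3.2622] 0.04401299177066275 16.04244386195205
lug 17 [-0.1481  0.0125  0.0285] [-0.1558  0.0098  0.0267] [-0.1427  0.017   0.031 ]
lug 13 [-0.1488 -0.007   0.03  ] [-0.1543 -0.011   0.0286] [-0.1417 -0.0048  0.0314]
tip lever 85 [-0.1395  0.0145 -0.0047] [-0.1524  0.0093 -0.0113] [-0.1201  0.0188  0.0207]
tip lever 85 [-0.1396 -0.0108 -0.0043] [-0.1528 -0.0146 -0.0114] [-0.1201 -0.0058  0.0191]
ring_left_lug 0.61 [-0.1433  0.0137  0.0306]
ring_right_lug 0.52 [-0.1447 -0.0102  0.0306]
lug 15 [-0.1482  0.0127  0.0292] [-0.1545  0.0097  0.027 ] [-0.141   0.0172  0.0313]
lug 15 [-0.1506 -0.0072  0.0297] [-0.1547 -0.0117  0.0278] [-0.1439 -0.0045  0.0315]
tip lever 86 [-0.1393  0.0148 -0.0045] [-0.152   0.0098 -0.0121] [-0.1203  0.0201  0.0201]
tip lever 82 [-0.1405 -0.0109 -0.0043] [-0.1526 -0.0144 -0.0119] [-0.1211 -0.0055  0.0193]
ring_left_lug 0.65 [-0.1494  0.003   0.0306]
ring_right_lug 0.49 [-0.1355 -0.0112  0.0306]
```

{"api": "arm_command", "payload": {"slide": [[0, 0, -0.03], [0, 0, -0.05], [0, 0, -0.05], [0, 0, -0.05], [0, 0, -0.05]], "spin": [0, 0, 0, 0, 0], "jaw": 4.1}}

```text
clock: 17.55
eef_pos: [0.5008, 0.0461, 0.1651]
tool_rot: [-0.468, 0.884, -0.0, -0.0]
ft_force: [-2.2, -2.1, -2.3]
grip_width: 0.0413
grasp_force: 18.5
```

{"api": "arm_command", "payload": {"slide": [[0, 0, -0.02], [0, 0, -0.04], [0, 0, -0.04], [0, 0, -0.04], [0, 0, -0.04]], "spin": [0, 0, 0, 0, 0], "jaw": 3.9}}

```text
clock: 18.18
eef_pos: [0.5006, 0.0459, 0.1654]
tool_rot: [-0.468, 0.884, -0.0, -0.001]
ft_force: [-3.2, -4.3, -2.0]
grip_width: 0.0395
grasp_force: 21.0
```

```bash
python3 v.py v2
```

```text
[0.5006 0.0459 0.1654] 18.175 [-3.2397 -4.3192 -2.0227] 0.03946940712807205 21.04062259197235
lug 16 [-0.1483  0.0106  0.0297] [-0.1546  0.0075  0.0279] [-0.1428  0.0148  0.0317]
lug 15 [-0.1502 -0.0071  0.0297] [-0.1552 -0.0243  0.0277] [-0.142  -0.0036  0.0317]
tip lever 88 [-0.1402  0.0129 -0.0041] [-0.1534  0.0082 -0.011 ] [-0.1204  0.0173  0.0204]
tip lever 84 [-0.1407 -0.0095 -0.0042] [-0.1538 -0.0127 -0.0123] [-0.1218 -0.0049  0.0197]
ring_left_lug 0.64 [-0.1529  0.071   0.0312]
ring_right_lug 0.52 [-0.1394 -0.0058  0.0312]
lug 17 [-0.1476  0.0109  0.0303] [-0.1543  0.008   0.0268] [-0.1419  0.0143  0.0321]
lug 14 [-0.1504 -0.0068  0.0298] [-0.1554 -0.0118  0.0273] [-0.1429 -0.0032  0.0319]
tip lever 86 [-0.1404  0.013  -0.0037] [-0.154   0.0088 -0.01  ] [-0.1212  0.0178  0.0205]
tip lever 87 [-0.1405 -0.0095 -0.0035] [-0.1535 -0.0131 -0.0108] [-0.1204 -0.005   0.0202]
ring_left_lug 0.54 [-0.1501  0.0051  0.0312]
ring_right_lug 0.52 [-0.1418 -0.0091  0.0312]
```

View pics/v2.png

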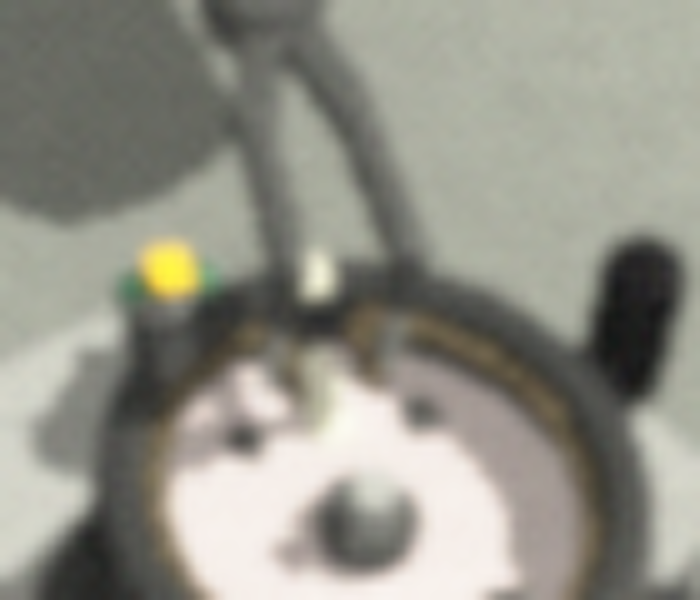

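The pins straddle the lugs and the gap is close to the paint mark. The reading of 39.5 mm implies a gap of about 9.7 mm, so one last small squeeze.

{"api": "arm_command", "payload": {"slide": [[0, 0, 0], [0.05, 0, 0], [0.1, 0, 0], [0.1, 0, 0], [0.1, 0, 0]], "spin": [0, 0, 0, 0, 0], "jaw": 3.82}}

```text
clock: 19.1
eef_pos: [0.5006, 0.0457, 0.1655]
tool_rot: [-0.468, 0.884, 0.0, 0.0]
ft_force: [-1.9, -1.7, -2.4]
grip_width: 0.0387
grasp_force: 21.4
```

{"api": "arm_command", "payload": {"slide": [[0, 0, 0], [0, 0, 0], [0, 0, 0], [0, 0, 0], [0, 0, 0]], "spin": [0, 0, 0, 0, 0]}}

```text
clock: 19.73
eef_pos: [0.5006, 0.0456, 0.1655]
tool_rot: [-0.468, 0.884, 0.0, 0.0]
ft_force: [-1.7, -1.4, -2.9]
grip_width: 0.0388
grasp_force: 21.2
```

```bash
cat > x.py <<'E'
from d import *
o=get_obs(); M=R.from_quat(o["tool_rot"]).as_matrix();T=o["eef_pos"]
print(T,o["ft_force"],o["grip_width"],o["grasp_force"])
p=camera("scene"); W,C=cloud(p); t=(W-T)@M; rr=np.hypot(*(W[:,:2]-[.6,.1966]).T)
L=t[(rr<.031)&(rr>.0235)&(W[:,2]>.132)&(W[:,2]<.137)&(np.abs(t[:,1]-.002)<.02)&(t[:,0]>-.165)]
print("lug ends",np.sort(L[:,1]))
h=t[(C[:,0]>100)&(C[:,1]<60)&(np.abs(t[:,1])<.04)&(np.abs(t[:,2])<.03)]
for a in(-.03,-.02,.03,.05,.07):
    s=h[np.abs(h[:,0]-a)<.006]; 
    if len(s): print(a,s[:,1].min(),s[:,1].max())
for c in("top","scene"):
    q=camera(c)
    for k in("ring_gap","knob"):
        for r in landmark_of(q,k)[:1]: print(c,k,round(r["confidence"],2),at_z(q,r["centre"],.134 if k=="ring_gap" else .106))
E
python3 x.py
```

```text
[0.5006 0.0456 0.1655] [-1.6577 -1.4367 -2.9459] 0.038840407038194 21.150674521923065
lug ends [-0.0063 -0.006  -0.0049 -0.0046 -0.004   0.008   0.0086  0.0098  0.0098
  0.0102  0.0118  0.012 ]
-0.03 -0.0185386425520203 0.01622526432659744
-0.02 -0.018626470699357366 0.01580290418969714
0.03 0.00893332328480693 0.01563966747375338
0.05 -0.019630704338234148 0.008809803584734184
0.07 -0.01964189150339689 -0.013211921304223925
top ring_gap 0.61 [0.5807 0.1603 0.134 ]
top knob 0.86 [0.5142 0.1911 0.106 ]
scene ring_gap 0.8 [0.5859 0.1673 0.134 ]
scene knob 0.68 [0.5039 0.1944 0.106 ]
```

```bash
python3 -c "
from workcell import *
print(job_done())"
```

```text
the job is handed in; nothing more can be done
None
```

I handed the job in with the table one click round and the pliers squeezed steadily on both lugs; the handle span reads 38.8 mm, which implies a gap of about 9 mm, and no verdict came back.

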